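# Find the rocking corner of a specimen platform and wedge it

## Task

The steel specimen platform on the grey slab rocks because one of its four hidden feet is gone. Press on its corners one after another until one tips down under your finger, then slide the aluminium wedge along the slab under that corner, thin end first, until it is snug against the platform, and let go: the platform must stand level, in its place, with the dish still on it, and the other things on the bench left alone.

Things in the scene. Friction and masses are not known exactly. Their poses are not given: they have to be found in the camera images.
- slab: Flat fixed grey slab on the bench, 190 (x) x 270 (y) x 12 mm; origin at the centre of its underside, at bench height. The platform's feet, 20 mm across and 6 mm high, are fixed to it, hidden under the platform, centred 26 mm in from both edges of each corner. One of the four, a different one each time, is gone; the other three block the wedge at their corners.
- platform: Square steel plate, 150 x 150 x 12 mm, about 2 kg, loose, level, centred on the slab and parallel to it; underside 6 mm above the slab, top 30 mm above the bench. Origin: centre of its underside, x to the far side, y left. 3 to 5 N pressed 20 mm in from both edges of the corner without a foot tips that corner down about 6 mm onto the slab (it comes back); the other corners do not give.
- seat_near_left (a point): Point on the platform's underside, 33 mm in from both edges of its near left corner (platform x = -42, y = +42 mm); if this corner lacks its foot, the wedge's tip ends close to this point.
- seat_far_left (a point): The same at the far left corner (x = +42, y = +42 mm).
- seat_far_right (a point): The same at the far right corner (x = +42, y = -42 mm).
- seat_near_right (a point): The same at the near right corner (x = -42, y = -42 mm).
- wedge: Loose aluminium wedge on the bench beside the slab, 84 (x) x 24 (y) mm, 80 g; origin: centre of its underside. From the tip (x = +42 mm) a 60 mm ramp rises from 2.5 to 8.5 mm; behind it a grip block, 24 x 24 mm, 32 mm tall. Pushed in square to the platform's left or right edge it is snug with its tip about 35 mm inside that edge, and stays by friction.
- wedge_tip (a point): Middle of the thin end of the wedge, on its underside (wedge x = +42 mm).
- wedge_grip (a point): Where to grip the wedge's block across its 24 mm width: on the block's axis, 22 mm above the wedge's underside (wedge x = -30 mm).
- dish: Open glass dish, 60 mm across, 14 mm high, 50 g, standing on the middle of the platform; origin at the centre of its underside. Leave it on the platform.
- bar: Bystander: plain aluminium bar 84 x 24 x 14 mm lying on the side of the slab where the wedge is not; origin at the centre of its underside.
- objective: Bystander: brass microscope objective, 28 mm across, 42 mm high, standing; origin at the centre of its underside.
- vial: Bystander: small amber vial, 32 mm across, 55 mm high; origin at the centre of its underside.
- slidebox: Bystander: blue slide box, 90 x 85 x 30 mm; origin at the centre of its underside.
- tipbox: Bystander: clear open tray, 120 x 85 x 45 mm; origin at the centre of its underside.
- driver: Bystander: screwdriver, 160 mm long, 30 mm high at most, lying beyond the slab; origin at the middle of its underside.

How it is judged:
By the outcome, as a careful person would: the job done as asked, in the order asked, and still so for the second after the job is handed in, with the robot touching nothing.
It also fails if it takes over 72 s, if anything falls off the work surface, if the arm or the gripper's body presses on something with over 40 N, if the wrist force passes 120 N, or if a joint passes its speed limit or range.

## Robot

A 6-joint arm with a two-finger parallel gripper is mounted at the origin on the work surface. World frame = base frame: x ahead of the robot, y to its left, z up, the work surface at z = 0. Lengths are in m, angles in degrees, forces in N, time in s.
With the tool pointing down it reaches from about 0.4 to 0.825 m from the base axis. Payload 7 kg.
Tool frame: the origin (TCP) lies between the finger pads; the fingertips stand 25 mm ahead of it and the grasp point (between the pads) lies 6 mm ahead of it; z points along the fingers, y is the line along which they close (so a half turn about z gives the same grasp; the last joint's range is limited). The gripper opens to 88 mm and grips with 3 to 60 N. Pads are 19 mm wide; open, the fingers measure 130 mm over their backs; the gripper's body (78 mm by 193 mm) begins 47 mm behind the grasp point.
Start: joints at [-53.91, 20.546, 0.682, 0, -70.136, -16.507], TCP at [0.226, -0.636, 0.212] pointing down, gripper open.
Joint ranges: [-176.03, 176.03], [-82.01, 121.73], [-58.28, 71.71], [-173.87, 95.51], [-174.79, -0.11], [-173.66, 173.66]. Speed limits (degrees/s): [136.94, 136.94, 172.46, 180, 180, 180].

## Interface

Orientations are given as [roll, pitch, yaw] about the fixed x, y, z axes, in that order (R = Rz(yaw) Ry(pitch) Rx(roll)).
In Python, from plant import ctrl gives the robot as it stands.
- The arm moves only by the shell command python3 drive.py FILE, which reads ROWS from the file FILE. ROWS is a JSON list of rows, 1 to 8 of them, each written [[dx, dy, dz], turn, opening]: dx, dy, dz in m, then a turn about the tool's z in degrees, then the finger opening in m; each row is the pose to reach, as a shift and turn from the pose commanded when the command began, along the tool's axes at that moment; what a row does not reach only later rows make up. A row lasts 1/8 s, in which the tool goes at most 0.0625 m and 10.7 degrees, less where a joint would pass 70% of its speed; a pose out of reach is approached as far as the arm can. The fingers move at their own pace and stop on an object; the grip force is fixed at half the most. Time passes only in rows, so rows that do not move let the fingers close. It prints the time, the measured TCP pose, the force, the opening and the grip force at its end. Input that does not fit is refused with a message, and nothing moves.
- ctrl.get_obs(): the state, without advancing time (a new reading comes with each control period).
- ctrl.snapshot(name): name is "scene" or "top" or "wrist"; returns a dict with "frame" (400x640x3 uint8, red, green, blue), "z_map" (400x640 float32, m along the optical axis (not along the pixel's ray), 0 where there is no reading), "fovy" (degrees; the focal length in pixels is half the picture's height over the tangent of half this angle, whatever the lens; pixels are square), "cx", "cy" (the principal point, pixels), "k1" (the pictures are not rectified: a ray, as slopes to the right and down, at radius r is drawn at 1 + k1 r^2 times it, then the intrinsics apply), "R" (3x3) and "t" (3): a world point X has camera coordinates R X + t; the wrist camera has in their place "T_tool_cam" (4x4, takes a point from camera to tool coordinates, whose origin is the TCP and whose axes are the flange's). Camera axes: x right, y down, z forward; pixel columns grow to the right and rows downward; lengths in m; the calibration is good to about 2 mm. A picture is of the moment at which its call begins: read the wrist's pose just before it.
- ctrl.close_job(): hands the job in; it is judged then, once.
The state is a dict: "clock": time; "joint_pos": joint angles; "qvel": joint speeds; "tau": joint torques, N m; "tool_pos": TCP position; "orientation": TCP orientation; "force": force on the tool from outside, world axes, zero at the start; "moment": the same for the moment, N m; "opening": finger opening in m; "gripper_force": force on a finger pad.
Only numpy, scipy, OpenCV 4.12 (cv2) and the standard library are available. Lean on these libraries where they do the work, as an engineer would, in place of code of your own. Each camera call takes 0.05 s, during which the arm holds its last target. There are 200 camera calls.

## Working session

There is one attempt and no reset: what is moved stays moved. The work goes in short steps, Python scripts to look and compute and a shell command to move; the robot and the scene stay as the last step left them, time stands still between calls to the robot, and variables do not carry over. Pictures are saved under pics/ and viewed, at most 10 in all, crops included, and the job is handed in when it is done.

```bash
ls; mkdir -p pics
python3 - <<'E'
from plant import ctrl
import cv2,numpy as np
for n in("scene","top"):
    s=ctrl.snapshot(n); cv2.imwrite(f"pics/{n}0.png",s["frame"][:,:,::-1]); np.savez(f"{n}0.npz",**s)
    print(n,s["fovy"],s["cx"],s["cy"],s["k1"],s["R"],s["t"])
print(ctrl.get_obs())
E
```

```text
drive.py
pics
plant.py
scene 44.225058923692494 312.9216537414509 198.86891043533555 -0.11042601788352158 [[-0.42245228  0.90633183  0.00983321]
 [ 0.50810654  0.24579062 -0.82547848]
 [-0.75057433 -0.34372895 -0.56434793]] [ 0.23668481 -0.22578393  1.72471518]
top 54.459564005486214 309.2492152148804 195.34897265050716 -0.0009493548398744621 [[ 0.00618352 -0.99997292 -0.00399111]
 [-0.98928706 -0.00553521 -0.14587828]
 [ 0.14585224  0.00485039 -0.98929449]] [-1.19219296e-04  5.41291190e-01  8.21209236e-01]
{'clock': 0.1, 'joint_pos': array([-5.39112079e+01,  2.05881233e+01,  6.38222922e-01, -1.65900588e-02,
       -7.01365559e+01, -1.65069313e+01]), 'qvel': array([ 0.03105662, -0.11020006,  0.12323953,  0.0646801 ,  0.03516802,
        0.0356254 ]), 'tau': array([-1.35041137e-03, -5.84162986e+01,  2.93750668e+01,  7.01556444e+00,
        1.02162128e-02, -6.55405620e-05]), 'tool_pos': array([ 0.22603429, -0.63553156,  0.21070499]), 'orientation': array([ 1.79912675e+02, -9.61334141e-03, -1.60423781e+02]), 'force': array([-0.51810206,  0.05086367, -0.54724027]), 'moment': array([-0.03070203,  0.00253106,  0.00663848]), 'gripper_force': 0.0, 'opening': 0.08746665862545536}
```
View pics/top0.png

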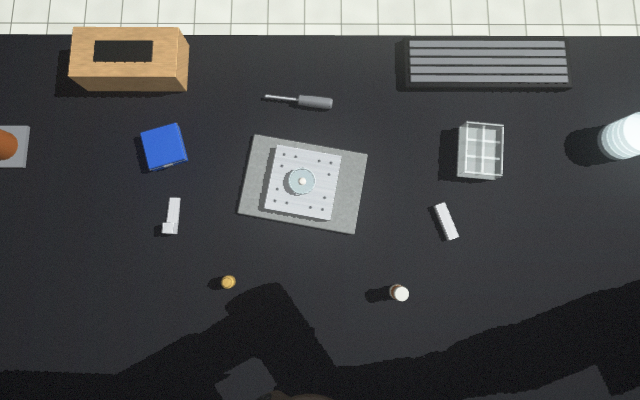

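View pics/scene0.png

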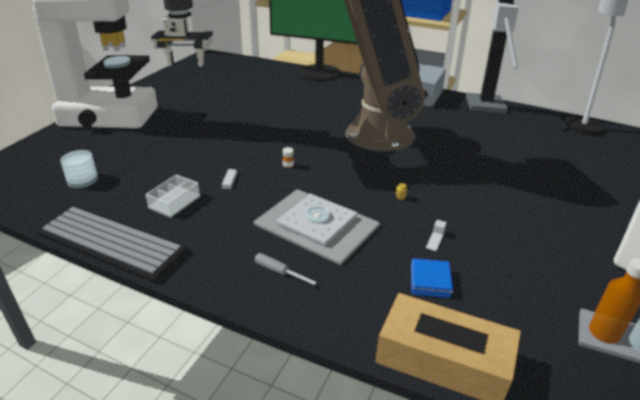

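The top view shows the slab around (303,185) and the platform around (303,182). The wedge is at about (172,215), tip up (+x), block at (169,229). The bar is at (447,221), the objective at (228,282) and the vial at (400,293). The scene view shows the same layout.

Create h.py:
```python
import numpy as np,cv2
def rays(s,uv):
    f=200/np.tan(np.radians(s["fovy"]/2)); K=np.array([[f,0,s["cx"]],[0,f,s["cy"]],[0,0,1]])
    p=cv2.undistortPoints(np.float64(uv).reshape(-1,1,2),K,np.array([float(s["k1"]),0,0,0.]))[:,0]
    return np.c_[p,np.ones(len(p))]
def pose(s,tool=None):  # camera->world R,c
    if "R" in s: return s["R"].T,-s["R"].T@s["t"]
    from scipy.spatial.transform import Rotation as Ro
    Rt=Ro.from_euler("xyz",tool[1],degrees=True).as_matrix(); T=s["T_tool_cam"]
    return Rt@T[:3,:3],Rt@T[:3,3]+tool[0]
def plane(s,uv,z,tool=None):
    R,c=pose(s,tool); d=rays(s,uv)@R.T
    return c+d*((z-c[2])/d[:,2])[:,None]
def depth(s,tool=None):  # per-pixel world
    R,c=pose(s,tool); v,u=np.mgrid[:400,:640]
    d=rays(s,np.c_[u.ravel(),v.ravel()])*s["z_map"].reshape(-1,1)
    return (d@R.T+c).reshape(400,640,3)
def tri(s1,uv1,s2,uv2,t1=None,t2=None):
    (R1,c1),(R2,c2)=pose(s1,t1),pose(s2,t2); out=[]
    for a,b in zip(rays(s1,uv1)@R1.T,rays(s2,uv2)@R2.T):
        k=np.linalg.lstsq(np.c_[a,-b],c2-c1,rcond=None)[0]; p,q=c1+k[0]*a,c2+k[1]*b
        out.append(np.r_[(p+q)/2,np.linalg.norm(p-q)])
    return np.array(out)
```

Run:
```python
from h import *
np.set_printoptions(precision=4,suppress=True)
s=dict(np.load("top0.npz")); im=s["frame"]; W=depth(s)
hsv=cv2.cvtColor(im,cv2.COLOR_RGB2HSV)
def blob(m,c,r):
    m=m.astype(np.uint8); n,l=cv2.connectedComponents(m); k=l[c[1]-3:c[1]+4,c[0]-3:c[0]+4]; k=np.bincount(k[k>0]).argmax()
    return l==k
def rep(name,m,z):
    cs,_=cv2.findContours(m.astype(np.uint8),cv2.RETR_EXTERNAL,cv2.CHAIN_APPROX_NONE); c=max(cs,key=cv2.contourArea)[:,0]
    P=plane(s,c,z); r=cv2.minAreaRect((P[:,:2]*1000).astype(np.float32)); print(name,m.sum(),r,"\n",cv2.boxPoints(r)/1000,"medz",np.median(W[m][:,2]))
v=hsv[...,2]
print(v[160,250],v[150,290],v[215,172],v[229,169],v[225,300], v[100,220])
rep("slab",blob((v>70),(250,200),3),.012)
rep("plat",blob((v>int(v[225,345])//2+int(v[160,332])//2),(330,200),3),.030)
rep("wedge",blob(v>90,(172,215),3),.006)
rep("bar",blob(v>90,(447,221),3),.014)
# edges from depth
for n,(c0,c1,r0,r1) in dict(wedge=(155,190,190,242),plat=(230,375,125,245)).items():
    print(n,np.histogram(W[r0:r1,c0:c1,2],bins=np.arange(-.01,.06,.005)))
cv2.imwrite("pics/topcrop.png",cv2.resize(im[120:245,150:380,::-1],None,fx=3.4,fy=3.4,interpolation=cv2.INTER_CUBIC))
```

```text
162 212 221 223 60 54
slab 10138 ((581.3603515625, 2.1849212646484375), (302.4390563964844, 212.68040466308594), 79.16378784179688) 
 [[ 0.4485 -0.1263]
 [ 0.6574 -0.1663]
 [ 0.7142  0.1307]
 [ 0.5053  0.1707]] medz 0.014907275369965611
plat 3967 ((574.4478759765625, 17.431869506835938), (148.92044067382812, 148.83619689941406), 79.89614868164062) 
 [[ 0.4881 -0.0428]
 [ 0.6346 -0.0689]
 [ 0.6608  0.0777]
 [ 0.5142  0.1038]] medz 0.03153981481503221
wedge 497 ((499.35333251953125, 319.88348388671875), (36.75474548339844, 83.86295318603516), 87.96302795410156) 
 [[0.4568 0.303 ]
 [0.5406 0.3   ]
 [0.5419 0.3368]
 [0.4581 0.3397]] medz 0.007617072264391789
bar 469 ((488.91253662109375, -305.95538330078125), (85.72721862792969, 27.89651107788086), 20.25089454650879) 
 [[ 0.4439 -0.3077]
 [ 0.4535 -0.3339]
 [ 0.534  -0.3042]
 [ 0.5243 -0.278 ]] medz 0.014681462259486966
wedge (array([   0,  253, 1177,  210,   24,    7,   12,    9,  105,   14,    0,
          0,    0]), array([-0.01 , -0.005,  0.   ,  0.005,  0.01 ,  0.015,  0.02 ,  0.025,
        0.03 ,  0.035,  0.04 ,  0.045,  0.05 ,  0.055]))
plat (array([   0, 1628, 6135,  174, 4426,  608,   11,  820, 3233,  195,   63,
         47,    0]), array([-0.01 , -0.005,  0.   ,  0.005,  0.01 ,  0.015,  0.02 ,  0.025,
        0.03 ,  0.035,  0.04 ,  0.045,  0.05 ,  0.055]))
```

View pics/topcrop.png

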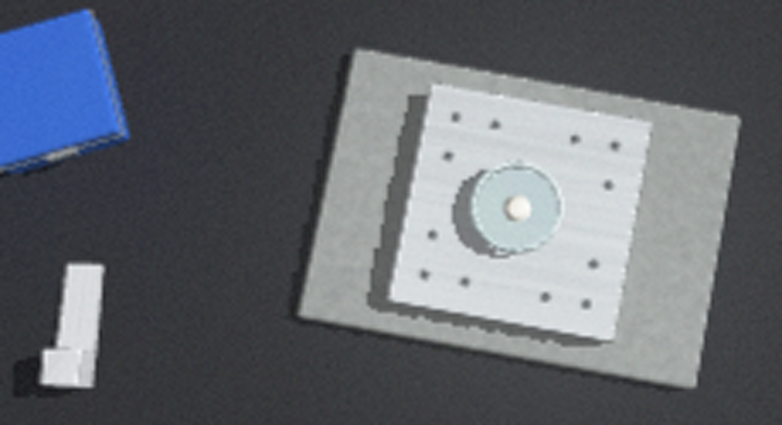

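Platform centre is about (0.574, 0.017) with yaw about -10°. The wedge is on the left, tip toward +x, yaw about -2°. I'll move above the near-right corner first.

```bash
cat >> h.py <<'E'
PC,PY=np.array([.5744,.0174]),-10.1
def plat(x,y):
    a=np.radians(PY); return PC+np.array([[np.cos(a),-np.sin(a)],[np.sin(a),np.cos(a)]])@[x,y]
def go(o,x,y,z,yaw):
    from scipy.spatial.transform import Rotation as Ro
    R=Ro.from_euler("xyz",o["orientation"],degrees=True).as_matrix()
    return np.round(np.r_[R.T@(np.array([x,y,z])-o["tool_pos"]),-((yaw-o["orientation"][2]+180)%360-180)],4)
E
python3 - <<'E'
from h import *; from plant import ctrl
o=ctrl.get_obs(); print(go(o,*plat(-.055,-.055),.13,-100.1))
s=ctrl.snapshot("wrist");print(s["T_tool_cam"],s["fovy"])
for x in(-.055,.055):
  for y in(-.055,.055): print(x,y,plat(x,y))
E
```

```text
[ -0.472    0.4778   0.0814 -60.3238]
[[ 7.17118850e-04 -9.62855125e-01 -2.70017581e-01  7.22639221e-02]
 [ 9.99999741e-01  7.05455471e-04  1.40239939e-04 -2.92286533e-04]
 [ 5.54546361e-05 -2.70017612e-01  9.62855382e-01 -1.72357236e-01]
 [ 0.00000000e+00  0.00000000e+00  0.00000000e+00  1.00000000e+00]] 69.49260339547864
-0.055 -0.055 [ 0.51060716 -0.0271025 ]
-0.055 0.055 [0.5298975  0.08119284]
0.055 -0.055 [ 0.6189025  -0.04639284]
0.055 0.055 [0.63819284 0.0619025 ]
```

```bash
echo '[[[-0.472,0.478,0.04],-60.3,0],[[-0.472,0.478,0.04],-60.3,0],[[-0.472,0.478,0.04],-60.3,0],[[-0.472,0.478,0.04],-60.3,0],[[-0.472,0.478,0.04],-60.3,0],[[-0.472,0.478,0.04],-60.3,0],[[-0.472,0.478,0.04],-60.3,0],[[-0.472,0.478,0.04],-60.3,0]]' > path.dat && python3 drive.py path.dat
python3 - <<'E'
from h import *; from plant import ctrl
o=ctrl.get_obs(); print(go(o,*plat(-.055,-.055),.15,-100.1))
E
```

```text
clock: 1.15
tool_pos: [0.4381, -0.1818, 0.182]
orientation: [-180.0, 0.0, -100.1]
force: [0.9, -1.2, 0.0]
opening: 0.0129
gripper_force: 0.0
[-0.1651 -0.0442  0.032  -0.0088]
```

```bash
echo '[[[-0.165,-0.044,0.032],0,0],[[-0.165,-0.044,0.032],0,0],[[-0.165,-0.044,0.032],0,0],[[-0.165,-0.044,0.032],0,0],[[-0.165,-0.044,0.032],0,0],[[-0.165,-0.044,0.032],0,0]]' > path.dat && python3 drive.py path.dat
python3 - <<'E'
from h import *; from plant import ctrl
o=ctrl.get_obs(); s=ctrl.snapshot("wrist"); cv2.imwrite("pics/w1.png",s["frame"][:,:,::-1]); np.savez("w1.npz",**s); np.savez("w1o.npz",p=o["tool_pos"],r=o["orientation"])
print(go(o,*plat(-.055,-.055),.06,-100.1))
E
```

```text
clock: 1.9
tool_pos: [0.5095, -0.0299, 0.15]
orientation: [-180.0, 0.0, -100.2]
force: [-0.0, -0.8, 1.0]
opening: 0.0006
gripper_force: 0.0
[-0.003  -0.0006  0.09   -0.0809]
```

View pics/w1.png

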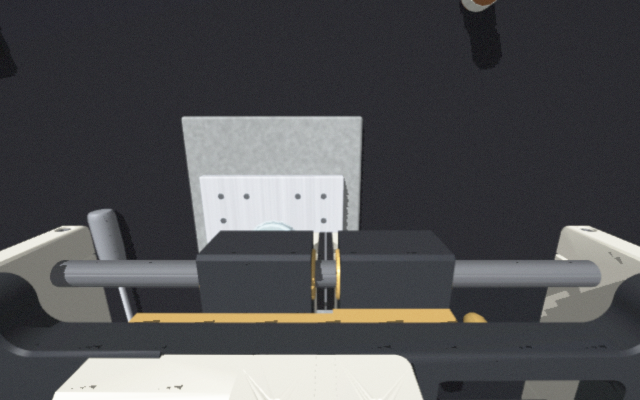

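The wrist view shows the platform's right edge at row 176. Its far-right corner is at about (200,176) and its near-right corner at about (343,176). I'll check these against the top view.

```bash
python3 - <<'E'
from h import *
s=dict(np.load("w1.npz"));o=np.load("w1o.npz");t=(o["p"],o["r"])
print(plane(s,[[200.5,176],[344,176]],.03,t)); print("top:",plat(.075,-.075),plat(-.075,-.075))
S=dict(np.load("top0.npz"));R,T=S["R"],S["t"]
# two-view height using the top corners
W=depth(s,t);print(W[180:195,260:280,2].mean(),W[130:160,260:300,2].mean())
E
echo '[[[-0.003,0,0.088],0,0],[[-0.003,0,0.088],0,0],[[-0.003,0,0.092],0,0],[[-0.003,0,0.094],0,0]]' > path.dat && python3 drive.py path.dat
```

```text
[[ 0.63328143 -0.06956111  0.03      ]
 [ 0.48792245 -0.04352175  0.03      ]]
top: [ 0.63508523 -0.06959024] [ 0.48740976 -0.04328523]
0.030094439700909893 0.012379496536322062
clock: 2.45
tool_pos: [0.5111, -0.0265, 0.0568]
orientation: [-179.9, 0.0, -100.1]
force: [0.5, 0.2, 0.2]
opening: 0.0006
gripper_force: 0.0
```

```bash
echo '[[[0,0,0.001],0,0],[[0,0,0.002],0,0],[[0,0,0.0025],0,0],[[0,0,0.0025],0,0]]' > path.dat && python3 drive.py path.dat
```

```text
clock: 2.95
tool_pos: [0.5105, -0.0261, 0.0535]
orientation: [-180.0, 0.0, -100.1]
force: [-0.4, -0.2, 0.6]
opening: 0.0004
gripper_force: 0.0
```

```bash
echo '[[[0,0,0.001],0,0],[[0,0,0.001],0,0],[[0,0,0.001],0,0]]' > path.dat && python3 drive.py path.dat; echo '[[[0,0,0.001],0,0],[[0,0,0.001],0,0],[[0,0,0.001],0,0]]' > path.dat && python3 drive.py path.dat
```

```text
clock: 3.32
tool_pos: [0.5104, -0.0261, 0.0523]
orientation: [180.0, -0.0, -100.1]
force: [0.5, 0.5, -0.5]
opening: 0.0005
gripper_force: 0.0
clock: 3.7
tool_pos: [0.5104, -0.0261, 0.0513]
orientation: [180.0, -0.0, -100.1]
force: [0.4, 0.2, -0.2]
opening: 0.0005
gripper_force: 0.0
```

```bash
echo '[[[0,0,0.0005],0,0],[[0,0,0.001],0,0],[[0,0,0.001],0,0]]' > path.dat && python3 drive.py path.dat; echo '[[[0,0,0.0005],0,0],[[0,0,0.001],0,0],[[0,0,0.001],0,0]]' > path.dat && python3 drive.py path.dat
python3 - <<'E'
from h import *; from plant import ctrl
o=ctrl.get_obs();s=ctrl.snapshot("wrist");W=depth(s,(o["tool_pos"],o["orientation"]))
cv2.imwrite("pics/w2.png",s["frame"][:,:,::-1]);print(o["force"])
E
```

```text
clock: 4.08
tool_pos: [0.5104, -0.0261, 0.0503]
orientation: [180.0, -0.0, -100.1]
force: [-0.7, -0.8, -0.6]
opening: 0.0006
gripper_force: 0.0
clock: 4.45
tool_pos: [0.5104, -0.0261, 0.0493]
orientation: [180.0, -0.0, -100.1]
force: [-0.0, 0.2, 0.1]
opening: 0.0003
gripper_force: 0.0
[-0.02877319  0.23036915  0.14031566]
```

View pics/w2.png

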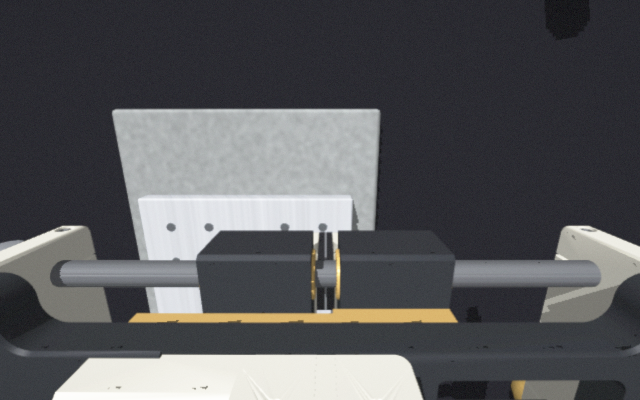

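The right edge is at row 196 and the near-right corner at about (352,196). The contact itself is hidden. I'll check the corner heights from depth.

```bash
python3 - <<'E'
from h import *; from plant import ctrl
np.set_printoptions(precision=4,suppress=True)
o=ctrl.get_obs();s=ctrl.snapshot("wrist");W=depth(s,(o["tool_pos"],o["orientation"]))
f=lambda r,c:np.median(W[r-4:r+5,c-6:c+7].reshape(-1,3),0)
print(f(206,335),f(206,245),f(206,160),f(280,150),"slab",f(150,330),f(150,180))
print(o["tool_pos"],o["force"],o["moment"])
E
echo '[[[0,0,0.001],0,0],[[0,0,0.001],0,0],[[0,0,0.001],0,0]]' > path.dat && python3 drive.py path.dat; echo '[[[0,0,0.001],0,0],[[0,0,0.001],0,0],[[0,0,0.001],0,0]]' > path.dat && python3 drive.py path.dat
```

```text
[ 0.5015 -0.0398  0.0291] [ 0.5633 -0.0509  0.0292] [ 0.6219 -0.0613  0.0291] [ 0.5566 -0.0626  0.147 ] slab [ 0.4984 -0.0766  0.0112] [ 0.605  -0.0957  0.0112]
[ 0.5104 -0.0261  0.0493] [-0.5559 -0.2845 -0.8706] [-0.0061  0.1154  0.0068]
clock: 4.92
tool_pos: [0.5104, -0.0261, 0.0483]
orientation: [180.0, -0.0, -100.1]
force: [0.7, -0.4, 0.6]
opening: 0.0004
gripper_force: 0.0
clock: 5.3
tool_pos: [0.5104, -0.0261, 0.0474]
orientation: [180.0, -0.0, -100.1]
force: [-0.1, 0.3, -0.3]
opening: 0.0007
gripper_force: 0.0
```

```bash
echo '[[[0,0,0.001],0,0],[[0,0,0.001],0,0]]' > path.dat && python3 drive.py path.dat; echo '[[[0,0,0.001],0,0],[[0,0,0.001],0,0]]' > path.dat && python3 drive.py path.dat
```

```text
clock: 5.55
tool_pos: [0.5103, -0.0262, 0.0462]
orientation: [180.0, -0.0, -100.1]
force: [-0.6, -0.5, -0.2]
opening: 0.0003
gripper_force: 0.0
clock: 5.8
tool_pos: [0.5103, -0.0262, 0.0452]
orientation: [180.0, -0.0, -100.1]
force: [-0.1, 0.5, -0.1]
opening: 0.0005
gripper_force: 0.0
```

Run:
```python
from h import *; from plant import ctrl
np.set_printoptions(precision=4,suppress=True)
o=ctrl.get_obs();s=ctrl.snapshot("wrist");W=depth(s,(o["tool_pos"],o["orientation"]))
f=lambda r,c:np.median(W[r-4:r+5,c-6:c+7].reshape(-1,3),0)
print(f(208,335),f(206,245),f(206,160),"slab",f(150,330),f(150,180))
print(o["tool_pos"],o["force"],o["moment"])
s=ctrl.snapshot("scene"); cv2.imwrite("pics/s2.png",cv2.resize(s["frame"][150:270,230:410,::-1],None,fx=4.4,fy=4.4,interpolation=cv2.INTER_CUBIC))
```

```text
[ 0.5017 -0.0396  0.0292] [ 0.562  -0.0517  0.0291] [ 0.619  -0.0619  0.029 ] slab [ 0.4984 -0.0772  0.0111] [ 0.6031 -0.0958  0.011 ]
[ 0.5103 -0.0262  0.0452] [-0.0745  0.5198 -0.0971] [0.0505 0.0939 0.058 ]
```

View pics/s2.png

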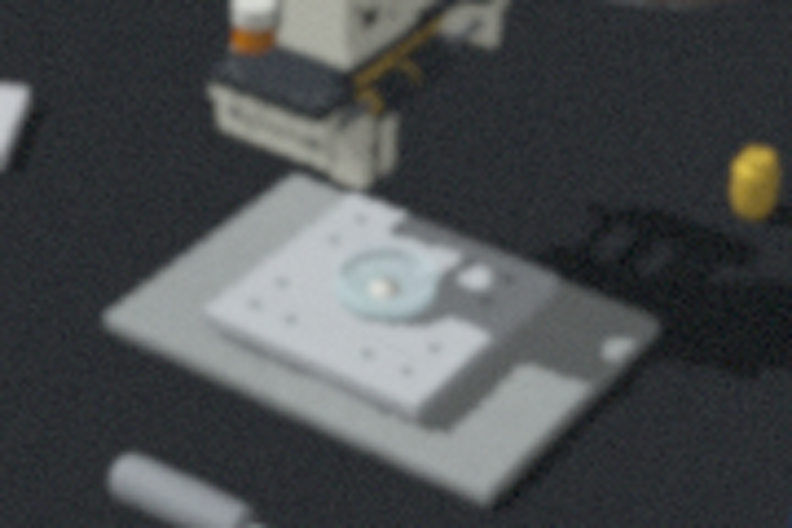

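The scene crop shows the fingers ending near the near-right corner at about (350,185), seemingly above or off it. I'll project the expected points for comparison.

Run:
```python
from h import *; from plant import ctrl
s=dict(np.load("scene0.npz"))
f=200/np.tan(np.radians(s["fovy"]/2))
def proj(p):
    c=s["R"]@p+s["t"]; x=c[:2]/c[2]; x=x*(1+s["k1"]*(x@x)); return (np.array([f*x[0]+s["cx"]-230,f*x[1]+s["cy"]-150])*4.4).round()
o=ctrl.get_obs(); t=o["tool_pos"]
for n,p in dict(tcp=t,tip=t-[0,0,.025],press=np.r_[t[:2],.03],nr=np.r_[plat(-.075,-.075),.03],fr=np.r_[plat(.075,-.075),.03],fl=np.r_[plat(.075,.075),.03],nl=np.r_[plat(-.075,.075),.03]).items(): print(n,p,proj(p))
q=ctrl.snapshot("scene");S=depth(q)
for r,c in((200,600//4),):pass
W=S; m=(abs(W[...,0]-t[0])<.05)&(abs(W[...,1]-t[1])<.05)&(W[...,2]>.034)
print(np.histogram(W[m][:,2],bins=np.arange(.03,.12,.006)))
k=m&(W[...,2]<.06);print(np.median(W[k],0),k.sum())
```

```text
tcp [ 0.51042029 -0.0261257   0.04534192] [361. 198.]
tip [ 0.51042029 -0.0261257   0.02034192] [361. 232.]
press [ 0.51042029 -0.0261257   0.03      ] [361. 219.]
nr [ 0.48740976 -0.04328523  0.03      ] [352. 193.]
fr [ 0.63508523 -0.06959024  0.03      ] [202. 310.]
fl [0.66139024 0.07808523 0.03      ] [417. 406.]
nl [0.51371477 0.10439024 0.03      ] [558. 276.]
(array([36, 26, 22,  0,  0,  6, 22, 27, 25, 24, 23, 23, 19,  9]), array([0.03 , 0.036, 0.042, 0.048, 0.054, 0.06 , 0.066, 0.072, 0.078,
       0.084, 0.09 , 0.096, 0.102, 0.108, 0.114]))
[0.5493011  0.00396699 0.03637035] 84
```

Run:
```python
from h import *; from plant import ctrl
np.set_printoptions(precision=3,suppress=True)
q=ctrl.snapshot("scene");W=depth(q);o=ctrl.get_obs();print(o["tool_pos"],o["joint_pos"])
for c in (285,300,306,310,313,316,319):
  print(c,[(r,W[r,c].round(3).tolist(),q["frame"][r,c].tolist()) for r in range(168,204,5)])
cv2.imwrite("pics/s3.png",cv2.resize(q["frame"][60:240,200:400,::-1],None,fx=3.3,fy=3.3,interpolation=cv2.INTER_CUBIC))
```

```text
[ 0.51  -0.026  0.045] [ 19.109  15.343 -31.93    0.001 -42.725 -29.228]
285 [(168, [0.604, -0.056, 0.172], [62, 67, 69]), (173, [0.6, -0.059, 0.155], [147, 148, 138]), (178, [0.591, -0.064, 0.134], [149, 150, 140]), (183, [0.428, -0.153, 0.002], [51, 52, 53]), (188, [0.453, -0.14, 0.002], [40, 43, 46]), (193, [0.474, -0.129, 0.0], [42, 45, 47]), (198, [0.517, -0.106, 0.016], [126, 130, 132]), (203, [0.534, -0.097, 0.012], [158, 163, 162])]
300 [(168, [0.585, -0.025, 0.17], [56, 61, 69]), (173, [0.605, -0.015, 0.169], [60, 65, 70]), (178, [0.606, -0.015, 0.156], [134, 134, 126]), (183, [0.602, -0.017, 0.139], [130, 131, 123]), (188, [0.434, -0.1, 0.002], [69, 72, 73]), (193, [0.478, -0.079, 0.017], [157, 161, 161]), (198, [0.497, -0.069, 0.015], [160, 165, 165]), (203, [0.541, -0.047, 0.032], [188, 194, 197])]
306 [(168, [0.578, -0.012, 0.17], [50, 54, 57]), (173, [0.594, -0.005, 0.166], [45, 47, 53]), (178, [0.583, -0.01, 0.144], [105, 106, 99]), (183, [0.526, -0.037, 0.09], [138, 139, 130]), (188, [0.527, -0.037, 0.074], [156, 157, 146]), (193, [0.469, -0.064, 0.016], [122, 127, 12
[... 904 characters left out ...]
7, 45]), (173, [0.549, 0.002, 0.143], [74, 66, 44]), (178, [0.508, -0.017, 0.1], [103, 103, 97]), (183, [0.507, -0.017, 0.084], [110, 110, 101]), (188, [0.502, -0.019, 0.065], [101, 103, 95]), (193, [0.439, -0.047, 0.003], [45, 48, 50]), (198, [0.502, -0.018, 0.033], [189, 193, 198]), (203, [0.519, -0.01, 0.03], [187, 193, 196])]
319 [(168, [0.534, 0.003, 0.15], [37, 39, 40]), (173, [0.538, 0.005, 0.138], [30, 35, 38]), (178, [0.362, -0.073, 0.003], [104, 104, 98]), (183, [0.385, -0.062, 0.002], [96, 99, 94]), (188, [0.409, -0.051, 0.001], [66, 67, 65]), (193, [0.437, -0.038, 0.004], [41, 46, 51]), (198, [0.498, -0.011, 0.032], [168, 173, 178]), (203, [0.52, -0.001, 0.033], [157, 163, 167])]
```

View pics/s3.png

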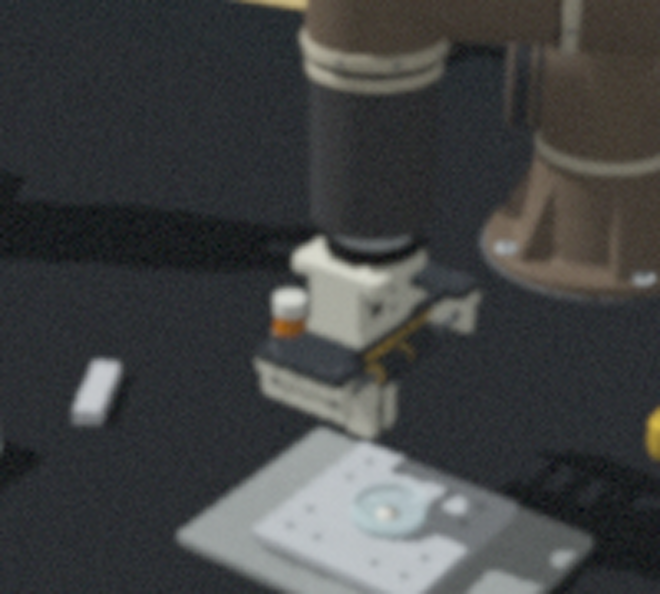

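Scene depth puts the fingertips at z ≈ 0.055–0.06 with the TCP reading 0.045. That is about 30+ mm higher than the stated tool geometry, which explains why I felt no contact. I'll lower further in stages and recheck.

```bash
cat >> h.py <<'E'
def tipz(ctrl):
    q=ctrl.snapshot("scene");W=depth(q);t=ctrl.get_obs()["tool_pos"]
    m=(abs(W[...,0]-t[0])<.03)&(abs(W[...,1]-t[1])<.03)&(W[...,2]<.2)
    z=np.sort(W[m][:,2]); g=z[z>.038]; return t,g[:6],len(g)
E
echo '[[[0,0,0.003],0,0],[[0,0,0.006],0,0],[[0,0,0.01],0,0],[[0,0,0.01],0,0]]' > path.dat && python3 drive.py path.dat
python3 -c "
from h import *;from plant import ctrl
print(tipz(ctrl))"
```

```text
clock: 6.5
tool_pos: [0.5101, -0.0262, 0.0349]
orientation: [180.0, -0.0, -100.1]
force: [0.8, -0.3, 0.1]
opening: 0.0006
gripper_force: 0.0
(array([ 0.51024291, -0.02618869,  0.03508859]), array([0.05193376, 0.05285574, 0.05290278, 0.05302089, 0.05349707,
       0.05488755]), 429)
```

```bash
echo '[[[0,0,0.003],0,0],[[0,0,0.006],0,0],[[0,0,0.009],0,0],[[0,0,0.009],0,0]]' > path.dat && python3 drive.py path.dat
python3 -c "
from h import *;from plant import ctrl
print(tipz(ctrl))"
echo '[[[0,0,0.001],0,0],[[0,0,0.002],0,0],[[0,0,0.002],0,0]]' > path.dat && python3 drive.py path.dat
```

```text
clock: 7.05
tool_pos: [0.5102, -0.0262, 0.026]
orientation: [180.0, -0.0, -100.1]
force: [0.2, 0.3, 0.5]
opening: 0.0007
gripper_force: 0.0
(array([ 0.51034349, -0.0261407 ,  0.02619801]), array([0.04508023, 0.04528243, 0.04576351, 0.04725203, 0.04783468,
       0.04803181]), 424)
clock: 7.48
tool_pos: [0.5103, -0.0261, 0.0243]
orientation: [180.0, -0.0, -100.1]
force: [0.8, -0.4, 0.4]
opening: 0.0007
gripper_force: 0.0
```

```bash
echo '[[[0,0,0.002],0,0],[[0,0,0.004],0,0],[[0,0,0.004],0,0]]' > path.dat && python3 drive.py path.dat;echo '[[[0,0,0.001],0,0],[[0,0,0.002],0,0],[[0,0,0.002],0,0]]' > path.dat && python3 drive.py path.dat
```

```text
clock: 7.85
tool_pos: [0.5102, -0.0262, 0.0201]
orientation: [180.0, -0.0, -100.1]
force: [0.5, 1.0, 0.2]
opening: 0.0004
gripper_force: 0.0
clock: 8.22
tool_pos: [0.5104, -0.0261, 0.0183]
orientation: [180.0, -0.0, -100.1]
force: [-0.0, -0.4, 0.2]
opening: 0.0001
gripper_force: 0.0
```

```bash
echo '[[[0,0,0.001],0,0],[[0,0,0.001],0,0]]' > path.dat && python3 drive.py path.dat;echo '[[[0,0,0.001],0,0],[[0,0,0.001],0,0]]' > path.dat && python3 drive.py path.dat
```

```text
clock: 8.48
tool_pos: [0.5103, -0.0262, 0.0173]
orientation: [180.0, -0.0, -100.1]
force: [0.2, 0.8, -0.1]
opening: 0.0003
gripper_force: 0.0
clock: 8.72
tool_pos: [0.5103, -0.0262, 0.0163]
orientation: [180.0, -0.0, -100.1]
force: [-0.3, -0.2, -0.3]
opening: 0.0004
gripper_force: 0.0
```

```bash
echo '[[[0,0,0.001],0,0],[[0,0,0.001],0,0]]' > path.dat && python3 drive.py path.dat;echo '[[[0,0,0.001],0,0],[[0,0,0.001],0,0]]' > path.dat && python3 drive.py path.dat
```

```text
clock: 8.98
tool_pos: [0.5104, -0.0261, 0.0153]
orientation: [180.0, -0.0, -100.1]
force: [-0.1, -0.3, -0.1]
opening: 0.0007
gripper_force: 0.1
clock: 9.22
tool_pos: [0.5105, -0.0261, 0.0152]
orientation: [-180.0, -0.0, -100.1]
force: [-3.3, 0.6, 11.7]
opening: 0.0002
gripper_force: 5.8
```

```bash
echo '[[[0,0,0.001],0,0],[[0,0,0.001],0,0]]' > path.dat && python3 drive.py path.dat; python3 -c "
from h import *;from plant import ctrl
print(tipz(ctrl))"
```

```text
clock: 9.48
tool_pos: [0.5105, -0.0261, 0.0151]
orientation: [-180.0, -0.0, -100.1]
force: [-8.3, 1.7, 23.5]
opening: 0.0002
gripper_force: 11.4
(array([ 0.51050518, -0.02613537,  0.01510966]), array([0.03820324, 0.03833191, 0.03877967, 0.03880163, 0.03880583,
       0.03919922]), 427)
```

Contact came at a TCP reading of 0.0152, so the closed fingertips sit 15 mm above the reported TCP. Near-right did not give under 23 N, so it has its foot. Far-right is next.

```bash
echo '[[[0,0,-0.014],0,0],[[0,-0.05,-0.014],0,0],[[0,-0.11,-0.014],0,0],[[0,-0.11,-0.014],0,0],[[0,-0.11,-0.006],0,0],[[0,-0.11,-0.003],0,0],[[0,-0.11,-0.003],0,0],[[0,-0.11,-0.003],0,0]]' > path.dat && python3 drive.py path.dat
echo '[[[0,0,0.001],0,0],[[0,0,0.001],0,0]]' > path.dat && python3 drive.py path.dat
```

```text
clock: 10.52
tool_pos: [0.6186, -0.0452, 0.0168]
orientation: [-180.0, 0.0, -100.1]
force: [0.2, 0.0, 0.4]
opening: 0.0006
gripper_force: 0.0
clock: 10.78
tool_pos: [0.6187, -0.0454, 0.0155]
orientation: [-180.0, 0.0, -100.1]
force: [-0.9, 0.4, 0.3]
opening: 0.0004
gripper_force: 0.0
```

```bash
echo '[[[0,0,0.001],0,0],[[0,0,0.001],0,0]]' > path.dat && python3 drive.py path.dat; echo '[[[0,0,0.0005],0,0],[[0,0,0.0005],0,0]]' > path.dat && python3 drive.py path.dat
```

```text
clock: 11.02
tool_pos: [0.6187, -0.0454, 0.0153]
orientation: [-180.0, 0.0, -100.1]
force: [-3.7, 1.0, 8.2]
opening: 0.0001
gripper_force: 4.1
clock: 11.28
tool_pos: [0.6188, -0.0454, 0.0153]
orientation: [-180.0, -0.0, -100.1]
force: [-4.9, 2.1, 11.6]
opening: 0.0007
gripper_force: 6.0
```

Far-right is firm as well. Far-left is next, lifting clear of the dish.

```bash
echo '[[[0,0,-0.034],0,0],[[-0.04,0,-0.034],0,0],[[-0.1,0,-0.034],0,0],[[-0.11,0,-0.034],0,0],[[-0.11,0,-0.01],0,0],[[-0.11,0,-0.003],0,0],[[-0.11,0,-0.003],0,0],[[-0.11,0,-0.003],0,0]]' > path.dat && python3 drive.py path.dat
echo '[[[0,0,0.001],0,0],[[0,0,0.002],0,0]]' > path.dat && python3 drive.py path.dat
```

```text
clock: 12.28
tool_pos: [0.6383, 0.0624, 0.0173]
orientation: [-180.0, 0.0, -100.1]
force: [-0.1, -0.1, 0.1]
opening: 0.0005
gripper_force: 0.0
clock: 12.52
tool_pos: [0.6382, 0.0627, 0.0153]
orientation: [-180.0, 0.0, -100.1]
force: [-3.9, 0.2, 10.4]
opening: 0.0008
gripper_force: 5.3
```

```bash
echo '[[[0,0,0.001],0,0],[[0,0,0.001],0,0]]' > path.dat && python3 drive.py path.dat; echo '[[[0,0,0.0005],0,0],[[0,0,0.0005],0,0]]' > path.dat && python3 drive.py path.dat
```

```text
clock: 12.78
tool_pos: [0.6382, 0.0627, 0.0152]
orientation: [-180.0, -0.0, -100.1]
force: [-4.1, -0.6, 10.5]
opening: 0.0002
gripper_force: 5.1
clock: 13.02
tool_pos: [0.6383, 0.0627, 0.0152]
orientation: [-179.9, 0.0, -100.1]
force: [-5.3, -1.3, 13.8]
opening: 0.0007
gripper_force: 6.9
```

Far-left is firm too. I'll confirm near-left.

```bash
echo '[[[0,0,-0.034],0,0],[[0,0.04,-0.034],0,0],[[0,0.1,-0.034],0,0],[[0,0.11,-0.034],0,0],[[0,0.11,-0.01],0,0],[[0,0.11,-0.003],0,0],[[0,0.11,-0.003],0,0],[[0,0.11,-0.003],0,0]]' > path.dat && python3 drive.py path.dat
echo '[[[0,0,0.001],0,0],[[0,0,0.002],0,0]]' > path.dat && python3 drive.py path.dat
echo '[[[0,0,0.001],0,0],[[0,0,0.002],0,0]]' > path.dat && python3 drive.py path.dat
```

```text
clock: 14.02
tool_pos: [0.5303, 0.0822, 0.0167]
orientation: [-180.0, 0.0, -100.1]
force: [0.2, 0.2, 0.6]
opening: 0.0003
gripper_force: 0.0
clock: 14.28
tool_pos: [0.5301, 0.0823, 0.0147]
orientation: [-180.0, 0.0, -100.1]
force: [-0.3, 0.5, 1.0]
opening: 0.0005
gripper_force: 0.9
clock: 14.52
tool_pos: [0.5299, 0.0825, 0.0125]
orientation: [-180.0, 0.0, -100.1]
force: [-1.3, 1.6, 2.6]
opening: 0.0003
gripper_force: 1.4
```

```bash
echo '[[[0,0,0.001],0,0],[[0,0,0.002],0,0],[[0,0,0.002],0,0]]' > path.dat && python3 drive.py path.dat
```

```text
clock: 14.9
tool_pos: [0.5299, 0.0825, 0.011]
orientation: [-180.0, 0.0, -100.1]
force: [-4.2, 3.0, 8.8]
opening: 0.0003
gripper_force: 4.8
```

The near-left corner tips down about 4 mm under a few newtons, so the foot is missing there. Next I'll lift off and go look at the wedge.

```bash
echo '[[[0,0,-0.06],0,0],[[0,0,-0.12],0,0.06],[[-0.206,0.169,-0.139],-98,0.06],[[-0.206,0.169,-0.139],-98,0.06],[[-0.206,0.169,-0.139],-98,0.06],[[-0.206,0.169,-0.139],-98,0.06],[[-0.206,0.169,-0.139],-98,0.06],[[-0.206,0.169,-0.139],-98,0.06]]' > path.dat && python3 drive.py path.dat
echo '[[[0,0,0],-32,0.06],[[0,0,0],-32,0.06],[[0,0,0],-32,0.06],[[0,0,0],-32,0.06]]' > path.dat && python3 drive.py path.dat
python3 - <<'E'
from h import *; from plant import ctrl
o=ctrl.get_obs(); s=ctrl.snapshot("wrist"); cv2.imwrite("pics/w3.png",s["frame"][:,:,::-1]); np.savez("w3.npz",**s); np.savez("w3o.npz",p=o["tool_pos"],r=o["orientation"])
print(o["tool_pos"],o["orientation"],o["opening"])
E
```

```text
clock: 15.9
tool_pos: [0.3986, 0.3158, 0.1491]
orientation: [180.0, -0.0, -35.2]
force: [0.0, -0.3, -0.0]
opening: 0.0592
gripper_force: 0.0
clock: 16.4
tool_pos: [0.3995, 0.3143, 0.149]
orientation: [180.0, 0.0, -3.7]
force: [-0.0, -1.3, 0.1]
opening: 0.0598
gripper_force: 0.0
[0.39945151 0.31425157 0.14898458] [ 1.79956646e+02  1.93017686e-02 -3.74120869e+00] 0.059781635216812345
```

View pics/w3.png

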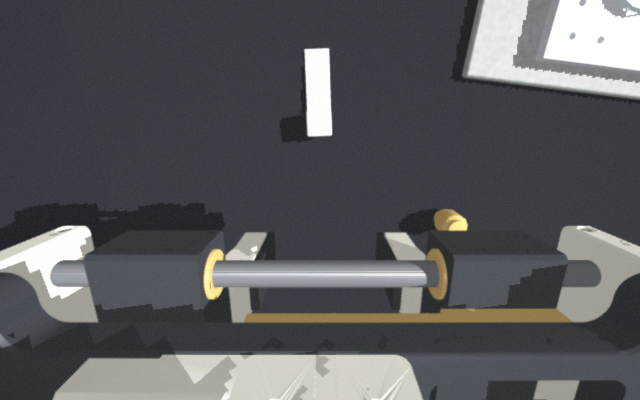

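The wedge is at cols 305–332, rows 48–137, block nearest at about (320,127). I'll take a second wrist view 40 mm forward and triangulate.

```bash
echo '[[[0.03,0,0],0,0.06],[[0.04,0,0],0,0.06],[[0.04,0,0],0,0.06]]' > path.dat && python3 drive.py path.dat
cat > m.py <<'E'
from h import *; from plant import ctrl
np.set_printoptions(precision=4,suppress=True)
o=ctrl.get_obs(); b=ctrl.snapshot("wrist"); a=dict(np.load("w3.npz")); oa=np.load("w3o.npz")
V=[(a,(oa["p"],oa["r"])),(b,(o["tool_pos"],o["orientation"]))]; C=[]
for s,t in V:
    W=depth(s,t); m=((s["frame"].min(2)>90)&(abs(W[...,0]-.5)<.08)&(abs(W[...,1]-.32)<.05)&(W[...,2]<.06)).astype(np.uint8)
    n,l,st,_=cv2.connectedComponentsWithStats(m); m=l==1+st[1:,4].argmax()
    blk=m&(W[...,2]>.024); ramp=m&(W[...,2]<.012)
    v,u=np.nonzero(blk); w,h=u.max()-u.min(),v.max()-v.min()
    k=W[...,2]>np.percentile(W[blk][:,2],60)-.003; top=blk&k
    cs,_=cv2.findContours(top.astype(np.uint8),0,2); r=cv2.minAreaRect(max(cs,key=cv2.contourArea)); C.append(r[0])
    P=W[ramp][:,:2]; c=P.mean(0); d=np.linalg.svd(P-c,full_matrices=False)[2][0]
    q=(P-c)@d; yaw=np.degrees(np.arctan2(*(d*np.sign(d[0]))[::-1]))
    print("blk px",r,"blkz",np.median(W[top][:,2]),"ctr",np.median(W[top],0),plane(s,[r[0]],.032,t)[0],"ramp",c,len(P),"yaw",yaw, "x ends",P[:,0].min(),P[:,0].max())
    print("yaw blk->ramp",np.degrees(np.arctan2(*(c-plane(s,[r[0]],.032,t)[0,:2])[::-1])))
print("tri",tri(V[0][0],[C[0]],V[1][0],[C[1]],V[0][1],V[1][1])); print(o["tool_pos"],o["orientation"])
E
python3 m.py
```

```text
clock: 16.82
tool_pos: [0.4396, 0.3117, 0.1488]
orientation: [180.0, 0.0, -3.9]
force: [-0.9, -0.6, 0.3]
opening: 0.0606
gripper_force: 0.0
blk px ((319.0, 122.5), (25.0, 24.0), 90.0) blkz 0.03107955557559322 ctr [0.4704 0.3152 0.0311] [0.4705 0.3154 0.032 ] ramp [0.5115 0.3146] 1668 yaw -1.9080848261443664 x ends 0.4552734340317049 0.5437872796250953
yaw blk->ramp -1.1583262744742404
blk px ((319.0, 163.5), (23.0, 24.0), 90.0) blkz 0.031017860025669697 ctr [0.4705 0.3152 0.031 ] [0.4709 0.3155 0.032 ] ramp [0.511  0.3146] 1486 yaw -2.080371249233033 x ends 0.4511392404612795 0.5430041106364553
yaw blk->ramp -1.3027527438429607
tri [[0.4705 0.3155 0.0291 0.0002]]
[0.4396 0.3117 0.1488] [179.953    0.0355  -3.8528]
```

Run:
```python
from h import *; from plant import ctrl
print(go(ctrl.get_obs(),.4707,.3154,-.010,-1.7))
```

```text
[ 0.0313 -0.0059  0.1589 -2.1047]
```

```bash
echo '[[[0.031,-0.006,0.05],-2.1,0.06],[[0.031,-0.006,0.1],-2.1,0.06],[[0.031,-0.006,0.1],-2.1,0.06]]' > path.dat && python3 drive.py path.dat
python3 - <<'E'
from h import *; from plant import ctrl
print(go(ctrl.get_obs(),.4707,.3154,-.010,-1.7))
E
echo '[[[0,0,0.03],0,0.06],[[0,0,0.05],0,0.06],[[0,0,0.055],0,0.06],[[0,0,0.055],0,0.06]]' > path.dat && python3 drive.py path.dat
```

```text
clock: 17.25
tool_pos: [0.4683, 0.3136, 0.0461]
orientation: [179.6, 0.3, -1.6]
force: [0.4, -1.4, 0.2]
opening: 0.0598
gripper_force: 0.0
[ 0.0027 -0.0022  0.0561  0.0534]
clock: 17.75
tool_pos: [0.4712, 0.3169, -0.0041]
orientation: [-179.9, -0.1, -1.5]
force: [-0.2, -0.7, 0.1]
opening: 0.0599
gripper_force: 0.0
```

```bash
echo '[[[0,0,0],0,0.06],[[0,-0.001,0],0,0.015],[[0,0,0],0,0.015],[[0,0,0],0,0.015],[[0,0,0],0,0.015],[[0,0,0],0,0.015]]' > path.dat && python3 drive.py path.dat; python3 m.py
```

```text
clock: 18.5
tool_pos: [0.4708, 0.316, -0.0057]
orientation: [180.0, 0.0, -1.6]
force: [-0.4, -0.7, 0.7]
opening: 0.0236
gripper_force: 30.0
blk px ((319.0, 122.5), (25.0, 24.0), 90.0) blkz 0.03107955557559322 ctr [0.4704 0.3152 0.0311] [0.4705 0.3154 0.032 ] ramp [0.5115 0.3146] 1668 yaw -1.9080848261443664 x ends 0.4552734340317049 0.5437872796250953
yaw blk->ramp -1.1583262744742404
blk px ((325.0, 251.0), (16.0, 46.0), 90.0) blkz 0.03108295036500336 ctr [0.4792 0.3157 0.0311] [0.4799 0.3157 0.032 ] ramp [0.5129 0.3146] 4848 yaw -1.6981879198083663 x ends 0.47777062334733716 0.5429164838345326
yaw blk->ramp -1.9568203173811185
tri [[0.4703 0.3159 0.012  0.0002]]
[ 0.4708  0.316  -0.0057] [179.9917   0.0029  -1.5622]
```

Gripped. Before inserting, I'll re-measure the platform in the top view to see if pressing shifted it.

```bash
cat > p.py <<'E'
from h import *; from plant import ctrl
np.set_printoptions(precision=4,suppress=True)
s=ctrl.snapshot("top"); v=s["frame"].max(2); W=depth(s)
def rect(s):
    v=s["frame"].max(2); m=((v>(int(v[160,332])+205)//2)&(depth(s)[...,2]>.022)).astype(np.uint8); m[:,:240]=0;m[:,360:]=0
    n,l,st,_=cv2.connectedComponentsWithStats(m); m=(l==1+st[1:,4].argmax()).astype(np.uint8)
    cs,_=cv2.findContours(m,0,1); c=max(cs,key=cv2.contourArea)[:,0]
    return cv2.minAreaRect((plane(s,c,.03)[:,:2]*1000).astype(np.float32)),st[1:,4].max()
print("before",rect(dict(np.load("top0.npz")))); print("now",rect(s))
for n,x,y in(("nr",-.06,-.06),("fr",.06,-.06),("fl",.06,.06),("nl",-.06,.06)):
    m=np.hypot(W[...,0]-plat(x,y)[0],W[...,1]-plat(x,y)[1])<.009; print(n,W[m][:,2].mean(),m.sum())
o=ctrl.get_obs()
for k in (.152,.112): print(plat(-.042,k),go(o,*plat(-.042,k),.0063,-100.1))
E
python3 p.py
```

```text
before (((574.2066650390625, 17.40393829345703), (148.5165557861328, 147.64697265625), 79.8884506225586), np.int32(3459))
now (((574.2066650390625, 17.40393829345703), (148.5165557861328, 147.64697265625), 79.8884506225586), np.int32(3507))
nr 0.030886209130897284 49
fr 0.03136596011619928 47
fl 0.03132228717224677 45
nl 0.03143119105204593 52
[0.5597 0.1744] [ 0.0928  0.1392 -0.012  98.5416]
[0.5527 0.135 ] [ 0.0868  0.1787 -0.012  98.5416]
```

The platform hasn't moved and is level. I'll lift the wedge, turn it and stage it beside the near-left edge.

```bash
echo '[[[0,0,-0.03],0,0.015],[[0,0,-0.07],0,0.015],[[0.094,0.131,-0.07],98.5,0.015],[[0.094,0.131,-0.07],98.5,0.015],[[0.094,0.131,-0.07],98.5,0.015],[[0.094,0.131,-0.07],98.5,0.015],[[0.094,0.131,-0.07],98.5,0.015],[[0.094,0.131,-0.07],98.5,0.015]]' > path.dat && python3 drive.py path.dat
echo '[[[0,0,0],34.5,0.015],[[0,0,0],34.5,0.015],[[0,0,0],34.5,0.015],[[0,0,0],34.5,0.015],[[0,0,0],34.5,0.015]]' > path.dat && python3 drive.py path.dat
python3 - <<'E'
from h import *; from plant import ctrl
o=ctrl.get_obs();print(go(o,*plat(-.042,.160),.0063,-100.1),o["orientation"],o["opening"])
E
```

```text
clock: 19.6
tool_pos: [0.5611, 0.1822, 0.064]
orientation: [180.0, 0.0, -66.4]
force: [1.1, 0.1, -0.3]
opening: 0.0238
gripper_force: 30.0
clock: 20.23
tool_pos: [0.561, 0.1825, 0.0641]
orientation: [180.0, -0.0, -100.5]
force: [0.2, 0.1, -1.0]
opening: 0.0235
gripper_force: 30.0
[ 2.000e-04 -2.000e-04  5.780e-02 -3.971e-01] [ 1.79978852e+02 -1.29162402e-02 -1.00497149e+02] 0.02349539987373644
```

```bash
echo '[[[0,0,0.03],-0.4,0.015],[[0,0,0.05],-0.4,0.015],[[0,0,0.056],-0.4,0.015],[[0,0,0.056],-0.4,0.015],[[0,0,0.056],-0.4,0.015]]' > path.dat && python3 drive.py path.dat
echo '[[[0,0,0.001],0,0.015],[[0,0,0.001],0,0.015]]' > path.dat && python3 drive.py path.dat
python3 - <<'E'
from h import *; from plant import ctrl
np.set_printoptions(precision=4,suppress=True)
o=ctrl.get_obs();s=ctrl.snapshot("wrist");t=(o["tool_pos"],o["orientation"]);W=depth(s,t)
cv2.imwrite("pics/w4.png",s["frame"][:,:,::-1])
print(go(o,*plat(-.042,.112),.0063,-100.1))
E
```

```text
clock: 20.85
tool_pos: [0.5618, 0.183, 0.0092]
orientation: [-179.9, 0.1, -100.1]
force: [-0.2, 0.1, 0.1]
opening: 0.0238
gripper_force: 30.0
clock: 21.1
tool_pos: [0.5613, 0.1827, 0.0078]
orientation: [-180.0, 0.0, -100.1]
force: [-0.0, 0.2, -0.5]
opening: 0.024
gripper_force: 30.0
[ 0.0485  0.0001  0.0014 -0.0131]
```

View pics/w4.png

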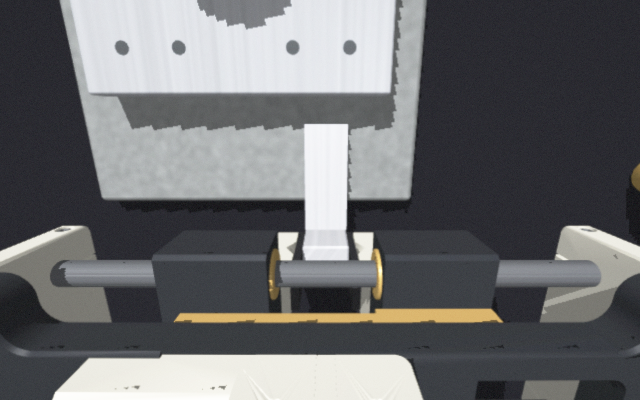

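The wedge tip is at row 124, cols 304–348. It faces the platform's left edge at row 94, whose near-left corner is at about (391,94). I'll check the alignment numerically while lowering to the slab.

```bash
python3 - <<'E'
from h import *; from plant import ctrl
np.set_printoptions(precision=4,suppress=True)
o=ctrl.get_obs();s=ctrl.snapshot("wrist");t=(o["tool_pos"],o["orientation"])
a=np.radians(PY);R=np.array([[np.cos(a),np.sin(a)],[-np.sin(a),np.cos(a)]])
print("tip plat",(R@(plane(s,[[326,124]],.016,t)[0,:2]-PC)),"corners",[(R@(q[:2]-PC)) for q in plane(s,[[391,94],[90,94]],.03,t)])
E
echo '[[[0,0,0.0008],0,0.015],[[0,0,0.0008],0,0.015]]' > path.dat && python3 drive.py path.dat; echo '[[[0,0,0.0008],0,0.015],[[0,0,0.0008],0,0.015]]' > path.dat && python3 drive.py path.dat
```

```text
tip plat [-0.0417  0.0898] corners [array([-0.0735,  0.0753]), array([0.0742, 0.0753])]
clock: 21.45
tool_pos: [0.5611, 0.1826, 0.0065]
orientation: [180.0, -0.0, -100.1]
force: [0.9, -0.3, -0.4]
opening: 0.024
gripper_force: 30.0
clock: 21.7
tool_pos: [0.5613, 0.1826, 0.0059]
orientation: [-180.0, -0.0, -100.1]
force: [-0.2, 1.5, 2.5]
opening: 0.0239
gripper_force: 30.0
```

```bash
echo '[[[0.008,0,0],0,0.015],[[0.016,0,0],0,0.015],[[0.024,0,0],0,0.015],[[0.032,0,0],0,0.015],[[0.038,0,0],0,0.015],[[0.042,0,0],0,0.015],[[0.042,0,0],0,0.015]]' > path.dat && python3 drive.py path.dat; echo '[[[0.001,0,0],0,0.015],[[0.002,0,0],0,0.015],[[0.002,0,0],0,0.015]]' > path.dat && python3 drive.py path.dat
```

```text
clock: 22.58
tool_pos: [0.5543, 0.1407, 0.0063]
orientation: [-179.9, 0.0, -100.1]
force: [0.6, 0.6, 6.1]
opening: 0.024
gripper_force: 30.0
clock: 22.95
tool_pos: [0.5541, 0.1392, 0.0063]
orientation: [-179.9, 0.1, -100.1]
force: [1.2, 3.8, 5.6]
opening: 0.0238
gripper_force: 30.0
```

```bash
echo '[[[0.001,0,-0.0004],0,0.015],[[0.002,0,-0.0004],0,0.015],[[0.002,0,-0.0004],0,0.015]]' > path.dat && python3 drive.py path.dat;  echo '[[[0.001,0,0],0,0.015],[[0.001,0,0],0,0.015]]' > path.dat && python3 drive.py path.dat
```

```text
clock: 23.32
tool_pos: [0.5532, 0.1371, 0.0063]
orientation: [-180.0, 0.0, -100.1]
force: [1.3, 1.0, 5.7]
opening: 0.0237
gripper_force: 30.0
clock: 23.58
tool_pos: [0.5531, 0.1364, 0.0063]
orientation: [-180.0, 0.0, -100.1]
force: [0.3, 2.1, 4.9]
opening: 0.0238
gripper_force: 30.0
```

```bash
python3 p.py | head -6; echo '[[[0.001,0,0],0,0.015],[[0.001,0,0],0,0.015]]' > path.dat && python3 drive.py path.dat
```

```text
before (((574.2066650390625, 17.40393829345703), (148.5165557861328, 147.64697265625), 79.8884506225586), np.int32(3459))
now (((574.2272338867188, 17.44097137451172), (148.43954467773438, 147.6501007080078), 79.86469268798828), np.int32(3620))
nr 0.03148794730375737 52
fr 0.031202042323108765 48
fl 0.031252363273062314 46
nl 0.3242754557111894 242
clock: 23.88
tool_pos: [0.553, 0.1355, 0.0063]
orientation: [-180.0, 0.0, -100.1]
force: [0.6, 2.2, 5.9]
opening: 0.0237
gripper_force: 30.0
```

```bash
echo '[[[0.0006,0,0],0,0.015],[[0.0006,0,0],0,0.015]]' > path.dat && python3 drive.py path.dat; echo '[[[0.0006,0,0],0,0.015],[[0.0006,0,0],0,0.015]]' > path.dat && python3 drive.py path.dat
```

```text
clock: 24.12
tool_pos: [0.5529, 0.135, 0.0063]
orientation: [-180.0, 0.0, -100.1]
force: [1.4, 3.2, 5.1]
opening: 0.0238
gripper_force: 30.0
clock: 24.38
tool_pos: [0.5528, 0.1344, 0.0063]
orientation: [-180.0, 0.0, -100.1]
force: [1.1, 3.0, 5.0]
opening: 0.0239
gripper_force: 30.0
```

```bash
echo '[[[0.0006,0,0],0,0.015],[[0.0006,0,0],0,0.015]]' > path.dat && python3 drive.py path.dat; echo '[[[0.0006,0,0],0,0.015],[[0.0006,0,0],0,0.015]]' > path.dat && python3 drive.py path.dat
```

```text
clock: 24.62
tool_pos: [0.5527, 0.1338, 0.0063]
orientation: [-180.0, 0.0, -100.1]
force: [0.2, 2.7, 6.3]
opening: 0.0238
gripper_force: 30.0
clock: 24.88
tool_pos: [0.5527, 0.1333, 0.0063]
orientation: [-180.0, 0.0, -100.1]
force: [1.3, 4.6, 4.9]
opening: 0.024
gripper_force: 30.0
```

```bash
echo '[[[0.0006,0,0],0,0.015],[[0.0006,0,0],0,0.015]]' > path.dat && python3 drive.py path.dat
python3 - <<'E'
from h import *; from plant import ctrl
import time
np.set_printoptions(precision=4,suppress=True)
o=ctrl.get_obs();s=ctrl.snapshot("wrist");t=(o["tool_pos"],o["orientation"])
cv2.imwrite("pics/w5.png",s["frame"][:,:,::-1])
a=np.radians(PY);R=np.array([[np.cos(a),np.sin(a)],[-np.sin(a),np.cos(a)]])
W=depth(s,t);P=(W[...,:2]-PC)@R.T
for x in(-.07,-.06,.0,.06):
    m=(abs(P[...,0]-x)<.004)&(abs(P[...,1]-.062)<.006)&(W[...,2]>.02)&(W[...,2]<.04);print(x,W[m][:,2].mean(),m.sum())
    m=(abs(P[...,0]-x)<.004)&(W[...,2]>.02)&(W[...,2]<.04);print("  edge y",P[m][:,1].max())
E
echo '[[[0.0006,0,0],0,0.015],[[0.0006,0,0],0,0.015]]' > path.dat && python3 drive.py path.dat
```

```text
clock: 25.12
tool_pos: [0.5526, 0.1329, 0.0063]
orientation: [-180.0, 0.0, -100.1]
force: [-0.3, 4.7, 5.1]
opening: 0.0238
gripper_force: 30.0
-0.07 0.02906940738139725 324
  edge y 0.09910696944709951
-0.06 0.029132667697209385 353
  edge y 0.10456073737250614
0.0 0.029124686179053186 344
  edge y 0.07509222212479862
0.06 0.02904287280700359 340
  edge y 0.07509941847863767
clock: 25.42
tool_pos: [0.5526, 0.1325, 0.0063]
orientation: [-180.0, 0.1, -100.1]
force: [0.9, 6.4, 4.5]
opening: 0.0238
gripper_force: 30.0
```

```bash
echo '[[[0.0006,0,0],0,0.015],[[0.0006,0,0],0,0.015]]' > path.dat && python3 drive.py path.dat; python3 p.py | head -2
python3 - <<'E'
from h import *; from plant import ctrl
o=ctrl.get_obs();s=ctrl.snapshot("wrist");t=(o["tool_pos"],o["orientation"])
a=np.radians(PY);R=np.array([[np.cos(a),np.sin(a)],[-np.sin(a),np.cos(a)]])
W=depth(s,t);P=(W[...,:2]-PC)@R.T
for x in(-.07,-.0,.03,.06):
    m=(abs(P[...,0]-x)<.004)&(W[...,2]>.02)&(W[...,2]<.04)&(P[...,1]<.08);k=m&(P[...,1]>.05);print(x,W[k][:,2].mean(),P[m][:,1].max())
E
```

```text
clock: 25.68
tool_pos: [0.5526, 0.1322, 0.0063]
orientation: [-179.9, 0.1, -100.1]
force: [0.3, 7.5, 4.2]
opening: 0.0236
gripper_force: 30.0
before (((574.2066650390625, 17.40393829345703), (148.5165557861328, 147.64697265625), 79.8884506225586), np.int32(3459))
now (((574.2200927734375, 17.48473358154297), (148.3463134765625, 147.6954803466797), 79.93689727783203), np.int32(3597))
-0.07 0.02907617477502468 0.0746380893541379
-0.0 0.029068639723716733 0.07502843872227048
0.03 0.029128425853976344 0.07493653941722699
0.06 0.029005383898560874 0.07489985152183819
```

The wedge is snug: motion is stalling, the force is rising, and the platform is level and unmoved. I'll open the fingers, back off straight up and check.

```bash
echo '[[[0,0,0],0,0.05],[[0,0,0],0,0.05],[[0,0,0],0,0.05],[[0,0,-0.02],0,0.05],[[0,0,-0.06],0,0.05],[[-0.05,0,-0.12],0,0.05],[[-0.11,0,-0.14],0,0.05],[[-0.11,0,-0.14],0,0.05]]' > path.dat && python3 drive.py path.dat; python3 p.py | head -6
python3 - <<'E'
from h import *; from plant import ctrl
np.set_printoptions(precision=4,suppress=True)
o=ctrl.get_obs();s=ctrl.snapshot("wrist");t=(o["tool_pos"],o["orientation"]);print(t,o["force"])
a=np.radians(PY);R=np.array([[np.cos(a),np.sin(a)],[-np.sin(a),np.cos(a)]])
W=depth(s,t);P=(W[...,:2]-PC)@R.T
for x,y in((-.06,.06),(.06,.06),(-.06,-.06),(.06,-.06)):
    m=(abs(P[...,0]-x)<.008)&(abs(P[...,1]-y)<.008)&(W[...,2]<.05);print(x,y,W[m][:,2].mean(),m.sum())
m=(W[...,2]>.036)&(W[...,2]<.06)&(P[...,1]>.085)&(abs(P[...,0]+.042)<.03);print("block",m.sum(),P[m].min(0),P[m].max(0),np.median(W[m][:,2]))
cv2.imwrite("pics/w6.png",s["frame"][:,:,::-1])
E
```

```text
clock: 26.78
tool_pos: [0.5725, 0.2425, 0.1482]
orientation: [-179.9, 0.1, -100.0]
force: [-0.7, -1.0, -1.0]
opening: 0.0501
gripper_force: 0.0
before (((574.2066650390625, 17.40393829345703), (148.5165557861328, 147.64697265625), 79.8884506225586), np.int32(3459))
now (((574.1953125, 17.423240661621094), (148.47621154785156, 147.72149658203125), 79.93565368652344), np.int32(3535))
nr 0.03131555867229709 51
fr 0.031298007011461626 49
fl 0.031241324937738978 46
nl 0.03152285306349701 51
(array([0.5722, 0.2424, 0.1476]), array([-179.9042,    0.0918, -100.0006])) [1.72   0.1209 1.3576]
-0.06 0.06 0.029400913325679442 361
0.06 0.06 0.029277017786596925 370
-0.06 -0.06 nan 0
0.06 -0.06 nan 0
block 801 [-0.0532  0.0983] [-0.0297  0.1222] 0.04306863396467808<stdin>:7: RuntimeWarning: Mean of empty slice.
  ret = ret.dtype.type(ret / rcount)
```

View pics/w6.png

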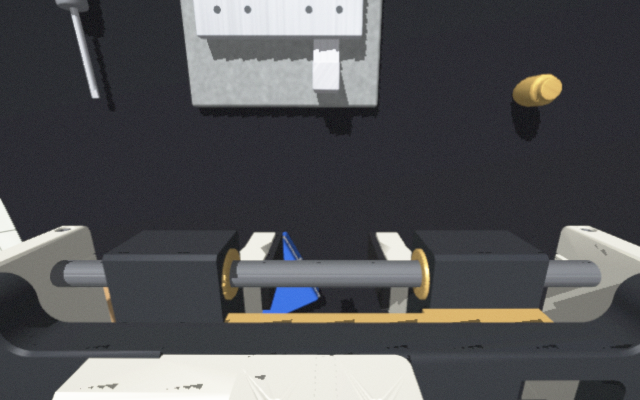

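The wedge sits square under the near-left corner (block at about (326,68)). The platform edge at row 37 is parallel and level, and the gripper is clear. I'm handing in.

```bash
python3 -c "
from plant import ctrl
print(ctrl.close_job())"
```

```text
the job is handed in; nothing more can be done
None
```

The near-left corner was the one missing its foot; the wedge is now snug under it, and my last images before handing in showed the platform level and in its place. The job was handed in at about 27 s of the 72 s allowed.

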